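# Tare the sample scale with its sunken key

### The job

Tare the scale with the empty beaker standing on it: on the key console, push the steel splash shutter fully aside to uncover the round well, reach a fingertip down into the well, press the sunken tare key fully down and keep it down for a good second. Then let the key come up and push the shutter fully home over the well again. Leave the beaker, the can beside the scale and the date stamp where they stand.

Things in the scene. Friction and masses are not known exactly. Their poses are not given: they have to be found in the camera images.
- console: Key console of the scale, a flat grey box fixed on the table left or right (the weighing platform on the other side), turned up to 20 degrees: 100 mm (its x, to the rear) by 150 (y, to its left) by 66 high. Origin: centre of the underside; flat deck on top. Dark display along the deck's rear; two rails, 6 mm wide and high, run along y at x -45 and +21 mm, the shutter between them.
- well_mouth (a point): Centre of the mouth of the round well, level with the deck, at (-12, +35, 66) mm of the console; its axes are those of the console. The well has upright walls, is 46 mm in diameter and 24 mm deep, so shut fingertips fit in at any turn if centred. At the start the shutter covers it.
- key_top (a point): Centre of the top of the tare key, a round grey button of 22 mm diameter in the middle of the well. Its top is 16 mm below the deck when up and 21 mm below when fully down.
- tare_key (a joint): Travel of the tare key: 0 m up, 0.005 m fully down. A spring brings it up; it starts to move at about 2.4 N and is fully down at about 6.4 N.
- shutter (a joint): Position of the shutter: 0 m fully home over the well, 0.056 m fully aside at its stop. It grows as the shutter slides towards the console's -y (its right) and starts between 0 and 0.012 m. It stays where it is left; about 1.5 N moves it.
- ridge (a point): Centre of the top edge of the shutter's ridge; axes as the console's. The shutter is a bare steel plate 60 mm (x) by 54 (y), its top 4 mm above the deck; the ridge across its middle is 56 mm long (x), 8 thick (y), its top 18 mm above the deck. Push either side of the ridge to slide it along y; with the shutter at 0 the ridge is over the well's centre.
- beaker_mid (a point): Centre, half-way up, of the clear open sample beaker, 56 mm wide and 79 mm high, loose on the weighing platform (a steel-topped square 110 mm wide and 30 mm high, fixed on the table). Not to be disturbed.
- can_mid (a point): Centre of an upright can, 66 mm wide and 122 mm high, loose on the table between the console and the platform. Not to be disturbed. Behind it stands the tall can seamer, its front 0.57 m ahead of the robot's base and over 1 m high: cross in front of it with the arm drawn in.
- stamp_mid (a point): Centre of the date stamp with its knob, 34 mm square and 70 mm high, loose on the table at the right, farther from the robot. Not to be disturbed.
Mind the look-alikes: they are no part of the job. There is more than one size of the console; the one meant has the size given above.

How it is judged (in metres and radians):
On the way, in this order (a step that is already met when the one before it is completed fails the run):
1. the shutter is pushed fully aside (0.051 m or more) (value of joint shutter above 0.051 m), for 0.1 s.
2. with the shutter aside, the fingers keep the tare key pressed (0.004 m or more) for 0.7 s (value of joint tare_key above 0.004 m and value of joint shutter above 0.048 m and contact force between the fingers and tare_key above 0.5 N), for 0.7 s.
3. the key is up and the shutter is home again (0.004 m or less) (value of joint shutter below 0.004 m and value of joint tare_key below 0.001 m), for 0.1 s.
At the end, for the whole second after the job is handed in: The shutter is home over the well (within 4 mm), the key is up (within 1 mm), and beaker, can and stamp are within 10 mm of where they stood (all of step 3 and distance of each of beaker_mid, can_mid, stamp_mid from where it was at the start of the episode below 0.01 m); the robot touches nothing.
It fails at once if the beaker is shifted, lifted or tipped (10 mm) (distance of beaker_mid from where it was at the start of the episode above 0.01 m).
It fails at once if the can is shifted, lifted or tipped (10 mm) (distance of can_mid from where it was at the start of the episode above 0.01 m).
It fails at once if the stamp is shifted, lifted or tipped (10 mm) (distance of stamp_mid from where it was at the start of the episode above 0.01 m).
It also fails if it takes over 48 s, if anything falls off the work surface, if the arm or the gripper's body presses on something with over 40 N, if the wrist force passes 120 N, or if a joint passes its speed limit or range.

### The arm

A 6-joint arm with a two-finger parallel gripper is mounted at the origin on a cart in front of the work surface, level with it; the furniture and walls round the work are solid. World frame = base frame: x ahead of the robot, y to its left, z up, the work surface at z = 0. Lengths are in mm, angles in rad, forces in N, time in s.
With the tool pointing down it reaches from about 275 to 1000 mm from the base axis. Payload 8.4 kg.
Tool frame: the origin (TCP) lies midway between the tips of the shut fingers; the grasp point (between the pads) lies 19 mm behind it; z points along the fingers, y is the line along which they close (so a half turn about z gives the same grasp; the last joint's range is limited). The gripper opens to 85 mm and grips with 20 to 120 N. Pads are 22 mm wide; open, the fingers measure 114 mm over their backs; the gripper's body (76 mm by 85 mm) begins 54 mm behind the grasp point. The pads swing forward as they close: fully open they stand 13 mm farther back than shut.
Start: joints at [-1.24, 0.353, 1.633, -0, 1.155, -0.002], TCP at [204.18, -590.71, 201.381] pointing down, gripper open.
Joint ranges: [-2.63, 2.63], [-0.92, 2.1], [0.06, 2.66], [-1.3, 4.44], [0, 2.69], [-3.02, 3.02]. Speed limits (rad/s): [2.22, 2.22, 2.79, 3.14, 3.14, 3.14].

### API

Orientations are given as [roll, pitch, yaw] about the fixed x, y, z axes, in that order (R = Rz(yaw) Ry(pitch) Rx(roll)).
In Python, from rig import telemetry, optics, r gives the robot as it stands.
- The arm moves only by the tool play_rows, never from a script. Its arguments are lists of equal length, an entry for each row: "dp": the shift along the tool's x, y, z in units of 40 mm (1.0 is 40 mm), a list of three; "rot": the turn, a rotation vector about the tool's x, y, z in units of 6 degrees (1.0 is 6 degrees), a list of three. In form: {"dp": [[tx, ty, tz], ...], "rot": [[ax, ay, az], ...]}. A call has 1 to 5 rows; each row is the pose to reach, as a shift and turn from the pose commanded when the call began, along the tool's axes at that moment; what a row does not reach only later rows make up. A row lasts 1/12 s, in which the tool goes at most 41.7 mm and 7.16 degrees, less where a joint would pass 70% of its speed; a pose out of reach is approached as far as the arm can. A call with a gripper value outside its range is refused whole. "fingers" is the opening, from 0 (shut) to 1 (fully open), set as the call begins (left out, the last holds). The fingers move at their own pace and stop on an object; "grip_force" is the grip in N (left out, the last holds). Time passes only in rows, so rows that repeat a pose let the fingers close. It gives the time, the measured TCP pose, the force, the opening and the grip force at its end, in the units of the state.
- telemetry.sense(): the state, without advancing time (a new reading comes with each control period).
- optics.grab_frame(name): name is "side" or "top"; returns a dict with "color" (420x560x3 uint8, red, green, blue), "mtx" (3x3 intrinsics, pixels), "R" (3x3) and "t" (3): a world point X has camera coordinates R X + t. Camera axes: x right, y down, z forward; pixel columns grow to the right and rows downward; lengths in mm; the calibration is good to about 2 mm. A picture is of the moment at which its call begins. There is no depth.
- r.sign_off(): hands the job in; it is judged then, once.
The state is a dict: "clock": time; "qpos": joint angles; "qvel": joint speeds; "joint_efforts": joint torques, N m; "eef_pos": TCP position; "tcp_rot": TCP orientation; "contact_force": force on the tool from outside, world axes, zero at the start; "wrist_torque": the same for the moment, N m; "opening": opening from 0.0 (shut) to 1.0 (fully open); "grasp_force": force on a finger pad.
Only numpy, scipy, OpenCV 4.12 (cv2) and the standard library are available. Lean on these libraries where they do the work, as an engineer would, in place of code of your own. Each camera call takes 0.05 s, during which the arm holds its last target. There are 200 camera calls.

## Working session

There is one attempt and no reset: what is moved stays moved. The work goes in short steps, Python scripts to look and compute and a tool call to move; the robot and the scene stay as the last step left them, time stands still between calls to the robot, and variables do not carry over. Pictures are saved under pics/ and viewed, at most 10 in all, crops included, and the job is handed in when it is done.

Besides the shell and the picture viewer there is one more tool, called after "Call:" as a command line: name --argument value ..., lists and objects as JSON in quotes. play_rows: Moves the arm, as the interface text tells. Its arguments: {"type":"object","properties":{"dp":{"type":"array"},"rot":{"type":"array"},"fingers":{"type":"number"},"grip_force":{"type":"number"}},"required":["dp","rot"]}

```bash
mkdir -p pics; python3 - <<'E'
from rig import telemetry, optics, r
import cv2,pickle
for n in("side","top"):
    f=optics.grab_frame(n);pickle.dump(f,open(f"pics/{n}0.pkl","wb"))
    cv2.imwrite(f"pics/{n}0.png",f["color"][:,:,::-1]);print(f["mtx"],f["R"],f["t"])
print(telemetry.sense())
E
```

```text
[[465.31329313   0.         274.87950341]
 [  0.         465.31329313 211.72633617]
 [  0.           0.           1.        ]] [[ 0.99742277 -0.07171145  0.00229941]
 [-0.04238011 -0.61471251 -0.78761187]
 [ 0.05789427  0.78548457 -0.61616739]] [-524.51635416   63.25850069 1136.60680594]
[[464.58301557   0.         287.63490288]
 [  0.         464.58301557 209.14731798]
 [  0.           0.           1.        ]] [[-0.0052169  -0.99996654  0.00630067]
 [-0.99680247  0.00469779 -0.0797669 ]
 [ 0.07973464 -0.00669666 -0.99679363]] [  -7.17673902  509.5682364  1127.11513644]
{'clock': 0.1, 'qpos': array([-1.24044497e+00,  3.53609343e-01,  1.63406752e+00, -1.26004284e-05,
        1.15520994e+00, -2.38538018e-03]), 'qvel': array([ 9.97277911e-05, -1.50381540e-04, -9.12637535e-04, -4.81196029e-04,
        1.79252645e-03, -1.81273994e-03]), 'joint_efforts': array([-2.52651298e-04, -6.06356335e+01, -3.42817748e+01, -8.55140888e-05,
        3.77841963e-03,  2.43363968e-05]), 'eef_pos': array([ 203.99444025, -590.26803318,  200.71444354]), 'tcp_rot': array([-3.14029848e+00,  8.43421241e-06,  3.32741841e-01]), 'contact_force': array([ 0.14655649,  0.65306785, -0.56859282]), 'wrist_torque': array([ 0.0016628 , -0.02430791, -0.00647342]), 'grasp_force': 0.0, 'opening': 1.0029044511362042}
```

View pics/top0.png

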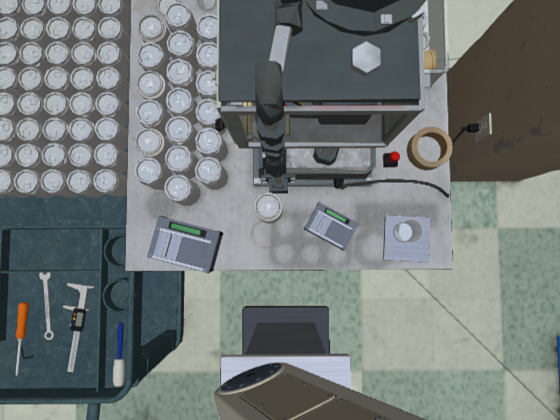

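View pics/side0.png

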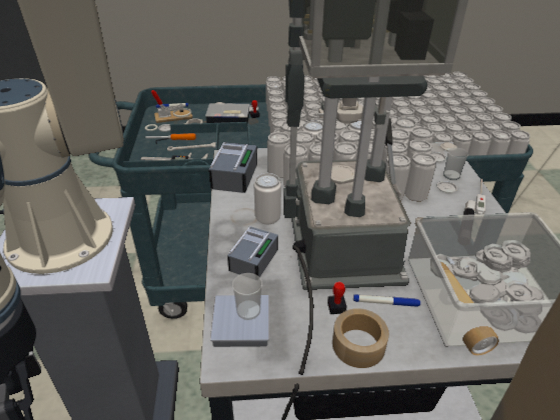

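Two consoles in the top view: a large one at (185,243) and a small one at (331,226). 150 mm at deck height is about 66 px, which fits the large one. I'll confirm that in a crop.

```bash
python3 - <<'E'
import cv2
a=cv2.imread("pics/top0.png")[205:285,140:240];b=cv2.imread("pics/side0.png")[135:200,200:270]
a=cv2.resize(a,(700,560),interpolation=cv2.INTER_CUBIC)
cv2.imwrite("pics/c0.png",a)
E
```

```text
(no output)
```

View pics/c0.png

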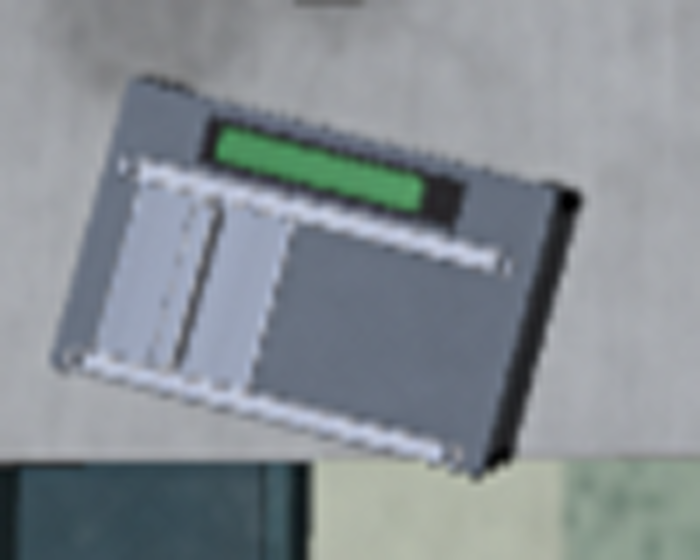

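The crop (7x, origin (140,205)) shows the deck with these corners: (138,82), (555,188), (482,470) and (55,368). The shutter is at the left with its right edge at (292,225)–(252,390), and the ridge top runs about (200,200)–(166,357).

```bash
cat > h.py <<'E'
import numpy as np,pickle
def ray(f,p,z):
    d=f["R"].T@np.linalg.inv(f["mtx"])@[p[0],p[1],1]; c=-f["R"].T@f["t"]
    return c+d*(z-c[2])/d[2]
E
python3 - <<'E'
from h import *
from scipy.optimize import least_squares
f=pickle.load(open("pics/top0.pkl","rb"))
px=lambda p:(140+(p[0]+.5)/7-.5,205+(p[1]+.5)/7-.5)
C=np.array([ray(f,px(p),66)[:2] for p in [(138,82),(555,188),(482,470),(55,368)]])
print(C.round(1),[np.linalg.norm(C[i]-C[i-1]).round(1) for i in range(4)])
M=np.array([[50,75],[50,-75],[-50,-75],[-50,75]])
rot=lambda a:np.array([[np.cos(a),-np.sin(a)],[np.sin(a),np.cos(a)]])
s=least_squares(lambda v:((M@rot(v[2]).T+v[:2])-C).ravel(),[600,200,0]);print(s.x,s.fun.round(1))
x,y,a=s.x;inv=lambda P:(P[:2]-[x,y])@rot(a)
for n,p,z in[("plateR",(292,225),70),("plateR",(252,390),70),("plateL",(135,190),70),("plateL",(100,345),70),("ridge",(200,200),84),("ridge",(166,357),84),("railfront",(80,358),72),("railfront",(455,455),72),("railrear",(500,262),72),("railrear",(135,168),72)]: print(n,inv(ray(f,px(p),z)).round(1))
for q in[(-12,35),(-12,-21),(-12,31)]:print(q,(rot(a)@q+[x,y]).round(1))
# can, beaker, stamp rough
print("can",ray(f,(268,207),122),"small",ray(f,(331,226),50),"beaker",ray(f,(404,232),109), "platform",ray(f,(407,238),30))
E
```

```text
[[490.4 294.2]
 [453.9 153.2]
 [359.7 177. ]
 [394.4 320.3]] [np.float64(99.5), np.float64(145.6), np.float64(97.2), np.float64(147.5)]
[ 4.24577772e+02  2.36173681e+02 -2.49039969e-01] [ 1.1  2.4  0.7 -2.  -2.  -1.2  0.2  0.9]
plateR [15.6  8.6]
plateR [-40.8   7.3]
plateL [14.2 62.7]
plateL [-38.6  60.5]
ridge [16.7 37.2]
ridge [-36.   34.6]
railfront [-44.2  65.2]
railfront [-45.2 -64.2]
railrear [ 20.5 -62.5]
railrear [21.4 64.1]
(-12, 35) [421.6 273.1]
(-12, -21) [407.8 218.8]
(-12, 31) [420.6 269.2]
can [506.45421592  35.14394455 122.        ] small [ 466.0838745  -113.39178417   50.        ] beaker [ 449.07604782 -273.36606186  109.        ] platform [ 436.72991193 -300.64636179   30.        ]
```

```bash
cat >> h.py <<'E'
from scipy.spatial.transform import Rotation as Ro
O=np.array([424.6,236.2]);A=-0.249
def w(x,y,z): # console -> world, z above table
    c,s=np.cos(A),np.sin(A); return np.array([O[0]+c*x-s*y,O[1]+s*x+c*y,z])
def con(p):
    c,s=np.cos(A),np.sin(A); d=p[:2]-O; return np.array([c*d[0]+s*d[1],-s*d[0]+c*d[1],p[2]])
def go(pos,yaw=A+np.pi/2):
    from rig import telemetry
    s=telemetry.sense();R=Ro.from_euler('xyz',s["tcp_rot"]);T=Ro.from_euler('xyz',[np.pi,0,yaw])
    print("t",s["clock"],"con",con(s["eef_pos"]).round(1),"F",s["contact_force"].round(1))
    print("dp",(R.inv().apply(pos-s["eef_pos"])/40).round(3),"rot",(np.degrees((R.inv()*T).as_rotvec())/6).round(2))
E
python3 -c "
from h import *
print(w(-12,64,76)); go(w(-12,64,160))"
```

```text
[428.741923   301.18341691  76.        ]
t 0.1 con [ -10.1 -855.3  200.7] F [ 0.1  0.7 -0.6]
dp [ 12.59  -19.227   1.043] rot [-0.01 -0.01 -9.44]
```

Call:
play_rows --dp '[[0.5,-0.8,0],[1.1,-1.7,0],[1.7,-2.6,0],[2.2,-3.4,0],[2.8,-4.3,0]]' --rot '[[0,0,0],[0,0,0],[0,0,0],[0,0,0],[0,0,0]]' --fingers 0 --grip_force 40

```text
clock: 0.52
eef_pos: [253.2, -391.1, 200.9]
tcp_rot: [-3.141, 0.0, 0.332]
contact_force: [0.9, -0.1, -0.4]
opening: 0.299
grasp_force: 0.0
```

Call:
play_rows --dp '[[0.5,-0.8,0],[1.1,-1.7,0],[1.7,-2.6,0],[2.2,-3.4,0],[2.8,-4.3,0]]' --rot '[[0,0,0],[0,0,0],[0,0,0],[0,0,0],[0,0,0]]'

```text
clock: 0.93
eef_pos: [302.3, -193.7, 201.3]
tcp_rot: [-3.142, -0.0, 0.332]
contact_force: [1.2, -0.7, -0.5]
opening: -0.002
grasp_force: 0.0
```

Call:
play_rows --dp '[[0.5,-0.8,0],[1.1,-1.7,0],[1.7,-2.6,0],[2.2,-3.4,0],[2.8,-4.3,0]]' --rot '[[0,0,0],[0,0,0],[0,0,0],[0,0,0],[0,0,0]]'

```text
clock: 1.35
eef_pos: [351.6, 4.1, 201.5]
tcp_rot: [3.141, -0.001, 0.333]
contact_force: [1.7, -0.1, -0.2]
opening: -0.003
grasp_force: 0.0
```

Call:
play_rows --dp '[[0.5,-0.8,0],[1.1,-1.7,0],[1.7,-2.6,0],[2.2,-3.4,0],[2.8,-4.3,0]]' --rot '[[0,0,0],[0,0,0],[0,0,0],[0,0,0],[0,0,0]]'

```text
clock: 1.77
eef_pos: [400.8, 201.9, 201.2]
tcp_rot: [3.141, 0.0, 0.333]
contact_force: [1.2, -0.6, 0.7]
opening: 0.001
grasp_force: 0.0
```

```bash
python3 -c "
from h import *
go(w(-12,64,150))"
```

```text
t 1.7667 con [-14.6 -39.1 201.2] F [ 1.2 -0.6  0.7]
dp [ 1.472 -2.116  1.281] rot [ 0.    0.   -9.44]
```

Call:
play_rows --dp '[[0.4,-0.5,0],[0.8,-1.1,0.2],[1.2,-1.7,0.4],[1.47,-2.12,0.6],[1.47,-2.12,0.8]]' --rot '[[0,0,-1.1],[0,0,-2.2],[0,0,-3.3],[0,0,-4.4],[0,0,-5.5]]'

```text
clock: 2.18
eef_pos: [430.0, 302.6, 168.8]
tcp_rot: [-3.141, -0.002, 0.916]
contact_force: [-0.6, -0.5, -0.2]
opening: -0.002
grasp_force: 0.0
```

Call:
play_rows --dp '[[0,0,0.2],[0,0,0.4],[0,0,0.5],[0,0,0.5],[0,0,0.5]]' --rot '[[0,0,-1],[0,0,-2],[0,0,-3],[0,0,-3.94],[0,0,-3.94]]'

```text
clock: 2.6
eef_pos: [428.7, 298.8, 148.7]
tcp_rot: [-3.141, 0.001, 1.326]
contact_force: [0.2, -0.1, 0.0]
opening: 0.001
grasp_force: 0.0
```

```bash
python3 -c "
from h import *
go(w(-12,64,76))
from rig import optics
import cv2
f=optics.grab_frame('top');pickle.dump(f,open('pics/top1.pkl','wb'))
a=f['color'][190:290,130:250,::-1];g=optics.grab_frame('side');b=g['color'][90:215,180:300,::-1]
cv2.imwrite('pics/c1.png',np.hstack([cv2.resize(a,(400,333),interpolation=2),cv2.resize(b,(320,333),interpolation=2)]))"
```

```text
t 2.6 con [-11.5  61.7 148.7] F [ 0.2 -0.1  0. ]
dp [ 0.06  -0.011  1.818] rot [-0.01  0.01  0.04]
```

View pics/c1.png

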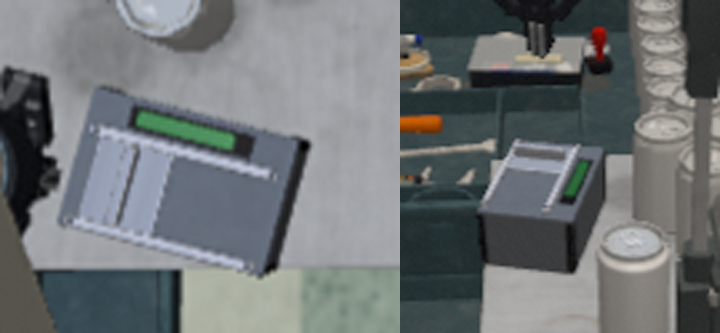

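The top crop shows the gripper at the console's left with its tips at about (55,180), as the projection predicts. The shutter is still home at (125,185). In the side crop the tips are at (540,50), above the deck. I'll go down beside the ridge.

Call:
play_rows --dp '[[0.1,0,0.5],[0.1,0,1.0],[0.1,0,1.5],[0.1,0,1.8],[0.1,0,1.8]]' --rot '[[0,0,0],[0,0,0],[0,0,0],[0,0,0],[0,0,0]]'

```text
clock: 3.12
eef_pos: [428.6, 301.9, 75.2]
tcp_rot: [-3.139, 0.003, 1.318]
contact_force: [-0.4, -0.8, -0.4]
opening: 0.001
grasp_force: 0.0
```

Call:
play_rows --dp '[[-0.1,0,0],[-0.2,0,0],[-0.3,0,0],[-0.4,0,0],[-0.5,0,0]]' --rot '[[0,0,0],[0,0,0],[0,0,0],[0,0,0],[0,0,0]]'

```text
clock: 3.53
eef_pos: [425.4, 283.3, 78.1]
tcp_rot: [3.141, -0.001, 1.321]
contact_force: [-0.4, 0.3, 0.6]
opening: 0.001
grasp_force: 0.0
```

```bash
python3 -c "
from h import *
go(w(-12,-6,76))"
```

```text
t 3.5333 con [-10.8  45.8  78.1] F [-0.4  0.3  0.6]
dp [-1.295 -0.028  0.052] rot [ 0.01 -0.01 -0.01]
```

Call:
play_rows --dp '[[-0.2,0,0.05],[-0.4,0,0.05],[-0.6,0,0.05],[-0.8,0,0.05],[-0.9,0,0.05]]' --rot '[[0,0,0],[0,0,0],[0,0,0],[0,0,0],[0,0,0]]'

```text
clock: 3.95
eef_pos: [415.7, 247.3, 75.3]
tcp_rot: [-3.141, 0.001, 1.321]
contact_force: [0.7, 0.5, -0.6]
opening: -0.001
grasp_force: 0.0
```

Call:
play_rows --dp '[[-0.1,0,0],[-0.2,0,0],[-0.3,0,0],[-0.4,0,0],[-0.4,0,0]]' --rot '[[0,0,0],[0,0,0],[0,0,0],[0,0,0],[0,0,0]]'

```text
clock: 4.37
eef_pos: [411.9, 232.5, 75.3]
tcp_rot: [-3.141, 0.0, 1.321]
contact_force: [-0.5, 0.9, -0.2]
opening: -0.0
grasp_force: 0.0
```

```bash
python3 -c "
from h import *
go(w(-12,-6,76))
from rig import optics
import cv2
f=optics.grab_frame('top')
a=f['color'][190:290,130:250,::-1];g=optics.grab_frame('side');b=g['color'][90:215,180:300,::-1]
cv2.imwrite('pics/c2.png',np.hstack([cv2.resize(a,(400,333),interpolation=2),cv2.resize(b,(320,333),interpolation=2)]))"
```

```text
t 4.3667 con [-11.4  -6.7  75.3] F [-0.5  0.9 -0.2]
dp [ 0.017 -0.016 -0.018] rot [-0.    0.   -0.01]
```

View pics/c2.png

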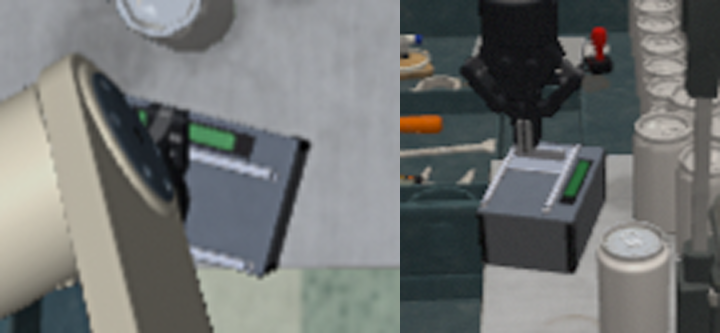

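```bash
python3 -c "
from h import *
f=pickle.load(open('pics/side0.pkl','rb'))
def pr(p):
    q=f['mtx']@(f['R']@p+f['t']); return q[:2]/q[2]
cr=lambda p:((pr(p)-[180,90])*[320/120,333/125]).round(0)
for q in [(50,75,66),(50,-75,66),(-50,-75,66),(-50,75,66),(50,-75,0),(-12,-6,75),(-12,35,84),(-12,64,75)]: print(q,cr(w(*q)))
"
```

```text
(50, 75, 66) [202. 149.]
(50, -75, 66) [171. 223.]
(-50, -75, 66) [ 75. 214.]
(-50, 75, 66) [114. 141.]
(50, -75, 0) [174. 277.]
(-12, -6, 75) [128. 175.]
(-12, 35, 84) [137. 148.]
(-12, 64, 75) [144. 142.]
```

```bash
python3 -c "
from h import *
from rig import optics,telemetry
import cv2
g=optics.grab_frame('side')
def pr(p):
    q=g['mtx']@(g['R']@p+g['t']); return q[:2]/q[2]
b=g['color'][110:200,200:270,::-1];f0=pickle.load(open('pics/side0.pkl','rb'))['color'][110:200,200:270,::-1]
k=5.5
b=cv2.resize(b,None,fx=k,fy=k,interpolation=2);f0=cv2.resize(f0,None,fx=k,fy=k,interpolation=2)
p=(pr(telemetry.sense()['eef_pos'])-[200,110])*k;print(p);cv2.circle(b,tuple(int(v) for v in p),4,(0,0,255),-1)
cv2.imwrite('pics/c3.png',np.hstack([f0,b]))"
```

```text
[156.04949512 249.67521778]
```

View pics/c3.png

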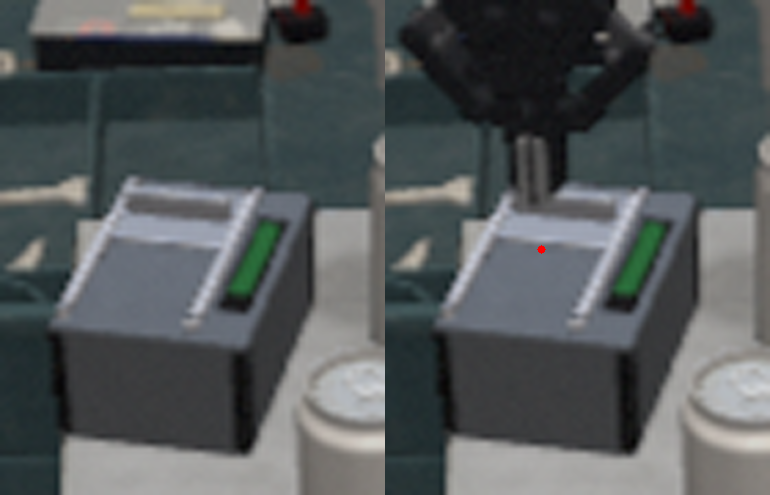

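The shutter has not moved (ridge still at (180,208) left and (570,208) right). The visible fingertips end at about (534,205), 45 px above the projected TCP at (541,250). So the real tips ride about 27 mm higher than the reported TCP and passed over the ridge. I'll go back and find the true height by touching the surface.

Call:
play_rows --dp '[[0.4,0,-0.1],[0.8,0,-0.1],[1.2,0,-0.1],[1.6,0,-0.1],[1.8,0,-0.1]]' --rot '[[0,0,0],[0,0,0],[0,0,0],[0,0,0],[0,0,0]]'

```text
clock: 4.93
eef_pos: [431.0, 305.7, 79.4]
tcp_rot: [3.141, -0.001, 1.322]
contact_force: [-0.0, 0.2, 0.9]
opening: -0.006
grasp_force: 0.0
```

Call:
play_rows --dp '[[0,0,0.1],[0,0,0.2],[0,0,0.3],[0,0,0.4],[0,0,0.4]]' --rot '[[0,0,0],[0,0,0],[0,0,0],[0,0,0],[0,0,0]]'

```text
clock: 5.35
eef_pos: [429.3, 301.9, 62.3]
tcp_rot: [-3.14, 0.002, 1.321]
contact_force: [0.1, -0.7, -0.5]
opening: 0.002
grasp_force: 0.0
```

```bash
python3 -c "
from h import *
from rig import optics,telemetry
import cv2
go(w(-12,64,60))
k=5;out=[]
for n,(r0,c0) in (('top',(200,130)),('side',(100,200))):
    g=optics.grab_frame(n)
    q=g['mtx']@(g['R']@telemetry.sense()['eef_pos']+g['t']);p=(q[:2]/q[2]+.5-[c0,r0])*k;print(n,p)
    b=cv2.resize(np.ascontiguousarray(g['color'][r0:r0+90,c0:c0+75,::-1]),None,fx=k,fy=k,interpolation=2)
    cv2.circle(b,tuple(int(v) for v in p),3,(0,0,255),-1);out.append(b)
cv2.imwrite('pics/c4.png',np.hstack(out))"
```

```text
t 5.35 con [-11.7  64.8  62.3] F [ 0.1 -0.7 -0.5]
dp [-0.02  -0.008  0.057] rot [-0.01  0.01 -0.01]
top [131.76216986 213.04572241]
side [176.21004489 235.2266849 ]
```

View pics/c4.png

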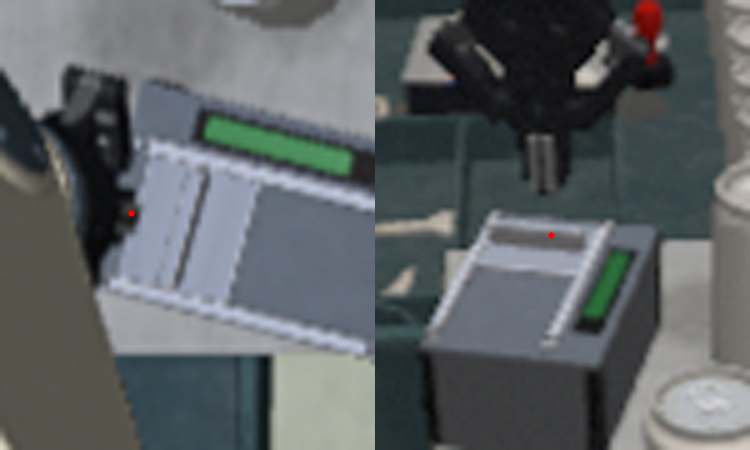

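In the side crop the tips end at (541,190), while the reported TCP projects to (551,235). That's 9 px, or about 28 mm. The reported z of 62 is also below the deck with no contact force, so the offset is confirmed. In the top crop, the finger edge at (137,213) fits the same x, y. Now I'll feel for the plate.

Call:
play_rows --dp '[[0,0,0.1],[0,0,0.2],[0,0,0.3],[0,0,0.35],[0,0,0.35]]' --rot '[[0,0,0],[0,0,0],[0,0,0],[0,0,0],[0,0,0]]'

```text
clock: 5.87
eef_pos: [429.7, 302.7, 48.7]
tcp_rot: [-3.141, 0.001, 1.321]
contact_force: [0.5, -0.5, -0.4]
opening: -0.003
grasp_force: 0.0
```

Call:
play_rows --dp '[[0,0,0.03],[0,0,0.06],[0,0,0.09],[0,0,0.12],[0,0,0.12]]' --rot '[[0,0,0],[0,0,0],[0,0,0],[0,0,0],[0,0,0]]'

```text
clock: 6.28
eef_pos: [430.0, 302.9, 44.4]
tcp_rot: [-3.142, 0.0, 1.321]
contact_force: [0.0, -0.4, -0.6]
opening: -0.0
grasp_force: 0.0
```

Call:
play_rows --dp '[[0,0,0.03],[0,0,0.06],[0,0,0.08],[0,0,0.08],[0,0,0.08]]' --rot '[[0,0,0],[0,0,0],[0,0,0],[0,0,0],[0,0,0]]'

```text
clock: 6.7
eef_pos: [430.1, 302.9, 41.3]
tcp_rot: [-3.142, 0.0, 1.321]
contact_force: [0.5, 0.4, -0.3]
opening: -0.001
grasp_force: 0.0
```

Call:
play_rows --dp '[[0,0,0.03],[0,0,0.06],[0,0,0.08],[0,0,0.08],[0,0,0.08]]' --rot '[[0,0,0],[0,0,0],[0,0,0],[0,0,0],[0,0,0]]'

```text
clock: 7.12
eef_pos: [430.7, 303.8, 39.7]
tcp_rot: [3.141, -0.002, 1.321]
contact_force: [-5.6, -0.8, 17.9]
opening: 0.002
grasp_force: 9.1
```

Contact at reported z ≈ 40 means plate z 70, so the offset is about 29.5 mm. I'll raise 8 mm and push the ridge.

Call:
play_rows --dp '[[0,0,-0.1],[0,0,-0.18],[0,0,-0.18],[-0.15,0,-0.18],[-0.3,0,-0.18]]' --rot '[[0,0,0],[0,0,0],[0,0,0],[0,0,0],[0,0,0]]'

```text
clock: 7.53
eef_pos: [426.8, 290.8, 45.1]
tcp_rot: [-3.141, 0.0, 1.322]
contact_force: [-0.6, 0.5, -0.4]
opening: 0.0
grasp_force: 0.0
```

Call:
play_rows --dp '[[-0.1,0,0],[-0.2,0,0],[-0.3,0,0],[-0.4,0,0],[-0.5,0,0]]' --rot '[[0,0,0],[0,0,0],[0,0,0],[0,0,0],[0,0,0]]'

```text
clock: 7.95
eef_pos: [422.0, 271.5, 45.3]
tcp_rot: [-3.141, 0.0, 1.321]
contact_force: [0.1, 2.6, -0.6]
opening: 0.002
grasp_force: 0.8
```

```bash
python3 -c "
from h import *
go(w(-12,-6,46))"
```

```text
t 7.95 con [-11.3  33.6  45.3] F [ 0.1  2.6 -0.6]
dp [-0.989 -0.018 -0.018] rot [-0.    0.   -0.01]
```

Pushing now (2.6 N along y). I'll continue to the stop.

Call:
play_rows --dp '[[-0.15,0,0],[-0.3,0,0],[-0.45,0,0],[-0.6,0,0],[-0.75,0,0]]' --rot '[[0,0,0],[0,0,0],[0,0,0],[0,0,0],[0,0,0]]'

```text
clock: 8.37
eef_pos: [414.5, 242.2, 45.4]
tcp_rot: [-3.141, 0.0, 1.321]
contact_force: [-0.7, 2.0, -0.4]
opening: -0.001
grasp_force: 0.9
```

Call:
play_rows --dp '[[-0.05,0,0],[-0.1,0,0],[-0.15,0,0],[-0.2,0,0],[-0.25,0,0]]' --rot '[[0,0,0],[0,0,0],[0,0,0],[0,0,0],[0,0,0]]'

```text
clock: 8.78
eef_pos: [413.6, 236.2, 45.8]
tcp_rot: [3.14, -0.006, 1.319]
contact_force: [-2.6, 27.8, -10.4]
opening: -0.001
grasp_force: 13.2
```

```bash
python3 -c "
from h import *
go(w(-12,-6,46))"
```

```text
t 8.7833 con [-10.7  -2.8  45.8] F [ -2.6  27.8 -10.4]
dp [-0.081 -0.033 -0.006] rot [ 0.01 -0.06 -0.03]
```

Call:
play_rows --dp '[[0,0,0],[0,0,0],[0.2,0,0],[0.25,0,-0.3],[0.25,0,-0.7]]' --rot '[[0,0,0],[0,0,0],[0,0,0],[0,0,0],[0,0,0]]'

```text
clock: 9.2
eef_pos: [414.1, 242.7, 72.7]
tcp_rot: [-3.14, 0.002, 1.322]
contact_force: [-0.8, 0.9, -0.9]
opening: 0.001
grasp_force: 0.0
```

```bash
python3 -c "
from h import *
go(w(-12,35,66))"
```

```text
t 9.2 con [-11.8   3.7  72.7] F [-0.8  0.9 -0.9]
dp [ 0.782 -0.005  0.166] rot [-0.01  0.02  0.  ]
```

Call:
play_rows --dp '[[0.3,0,0],[0.6,0,0],[0.79,0,0.1],[0.79,0,0.2],[0.79,0,0.2]]' --rot '[[0,0,0],[0,0,0],[0,0,0],[0,0,0],[0,0,0]]'

```text
clock: 9.62
eef_pos: [421.7, 273.4, 63.7]
tcp_rot: [-3.14, 0.002, 1.323]
contact_force: [-0.7, -0.3, 0.1]
opening: 0.009
grasp_force: 0.0
```

```bash
python3 -c "
from h import *
from rig import optics,telemetry
import cv2
go(w(-12,35,66))
k=5;out=[]
e=telemetry.sense()['eef_pos']+[0,0,29.5]
for n,(r0,c0) in (('top',(200,130)),('side',(100,200))):
    g=optics.grab_frame(n)
    def pr(P): q=g['mtx']@(g['R']@P+g['t']);return (q[:2]/q[2]+.5-[c0,r0])*k
    b=cv2.resize(np.ascontiguousarray(g['color'][r0:r0+90,c0:c0+75,::-1]),None,fx=k,fy=k,interpolation=2)
    for P,c in((e,(0,0,255)),(w(-12,35,66),(0,255,0)),(w(-12,58,66),(0,255,0)),(w(-12,12,66),(0,255,0)),(w(-35,35,66),(0,255,0)),(w(11,35,66),(0,255,0))):
        p=pr(P);cv2.circle(b,tuple(int(v) for v in p),2,c,-1)
    out.append(b)
cv2.imwrite('pics/c5.png',np.hstack(out))"
```

```text
t 9.6167 con [-12.   35.4  63.7] F [-0.7 -0.3  0.1]
dp [-0.009  0.    -0.058] rot [-0.02  0.02  0.01]
```

View pics/c5.png

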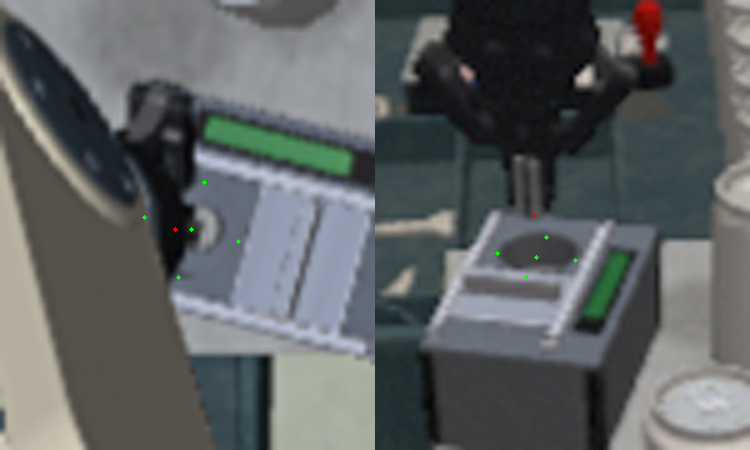

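The shutter is aside (ridge at (515,287) in the side crop) and the well is open, spanning about 499–577 in columns around (538,252). The key's right edge is at (219,228) in the top crop. Both views put the well about 2 mm further left (+y), and the tip about 2–3 mm toward console -x, so I'm correcting by (+2,+2) mm and going down.

Call:
play_rows --dp '[[0.06,0.05,0],[0.06,0.05,0.3],[0.06,0.05,0.6],[0.06,0.05,0.75],[0.06,0.05,0.75]]' --rot '[[0,0,0],[0,0,0],[0,0,0],[0,0,0],[0,0,0]]'

```text
clock: 10.13
eef_pos: [424.3, 274.6, 34.2]
tcp_rot: [-3.14, 0.002, 1.321]
contact_force: [-0.1, 0.8, -0.2]
opening: -0.003
grasp_force: 0.0
```

Call:
play_rows --dp '[[0,0,0.05],[0,0,0.1],[0,0,0.15],[0,0,0.2],[0,0,0.25]]' --rot '[[0,0,0],[0,0,0],[0,0,0],[0,0,0],[0,0,0]]'

```text
clock: 10.55
eef_pos: [425.3, 275.4, 25.5]
tcp_rot: [3.141, -0.0, 1.321]
contact_force: [-1.0, -0.6, -0.4]
opening: -0.003
grasp_force: 0.0
```

Inside the well without contact. On to the key.

Call:
play_rows --dp '[[0,0,0.05],[0,0,0.1],[0,0,0.14],[0,0,0.18],[0,0,0.18]]' --rot '[[0,0,0],[0,0,0],[0,0,0],[0,0,0],[0,0,0]]'

```text
clock: 10.97
eef_pos: [425.1, 275.3, 18.1]
tcp_rot: [-3.142, 0.0, 1.321]
contact_force: [-1.2, -0.4, 3.7]
opening: 0.002
grasp_force: 1.9
```

Call:
play_rows --dp '[[0,0,0.02],[0,0,0.04],[0,0,0.06],[0,0,0.06],[0,0,0.06]]' --rot '[[0,0,0],[0,0,0],[0,0,0],[0,0,0],[0,0,0]]'

```text
clock: 11.38
eef_pos: [425.1, 275.3, 15.9]
tcp_rot: [-3.142, -0.0, 1.321]
contact_force: [-0.5, -0.1, 5.5]
opening: -0.003
grasp_force: 2.8
```

The force follows the key's spring (5.5 N is about 3.9 mm). I'll press to the stop and hold.

Call:
play_rows --dp '[[0,0,0.03],[0,0,0.05],[0,0,0.05],[0,0,0.05],[0,0,0.05]]' --rot '[[0,0,0],[0,0,0],[0,0,0],[0,0,0],[0,0,0]]'

```text
clock: 11.8
eef_pos: [425.2, 275.3, 15.0]
tcp_rot: [3.141, -0.0, 1.321]
contact_force: [-5.2, -3.9, 21.6]
opening: 0.004
grasp_force: 10.7
```

Call:
play_rows --dp '[[0,0,0],[0,0,0],[0,0,0],[0,0,0],[0,0,0]]' --rot '[[0,0,0],[0,0,0],[0,0,0],[0,0,0],[0,0,0]]'

```text
clock: 12.22
eef_pos: [425.2, 275.4, 14.9]
tcp_rot: [3.141, -0.0, 1.321]
contact_force: [-4.9, -3.6, 21.2]
opening: -0.001
grasp_force: 10.6
```

Call:
play_rows --dp '[[0,0,0],[0,0,0],[0,0,0],[0,0,0],[0,0,0]]' --rot '[[0,0,0],[0,0,0],[0,0,0],[0,0,0],[0,0,0]]'

```text
clock: 12.63
eef_pos: [425.2, 275.4, 15.0]
tcp_rot: [3.141, -0.0, 1.321]
contact_force: [-5.1, -3.9, 20.9]
opening: 0.002
grasp_force: 10.6
```

Call:
play_rows --dp '[[0,0,0],[0,0,0],[0,0,0],[0,0,0],[0,0,0]]' --rot '[[0,0,0],[0,0,0],[0,0,0],[0,0,0],[0,0,0]]'

```text
clock: 13.05
eef_pos: [425.2, 275.4, 15.0]
tcp_rot: [3.141, -0.0, 1.321]
contact_force: [-4.2, -4.7, 21.5]
opening: 0.001
grasp_force: 10.6
```

Call:
play_rows --dp '[[0,0,-0.3],[0,0,-0.7],[0,0,-1.1],[0,0,-1.5],[0,0,-1.5]]' --rot '[[0,0,0],[0,0,0],[0,0,0],[0,0,0],[0,0,0]]'

```text
clock: 13.47
eef_pos: [426.7, 276.3, 76.2]
tcp_rot: [3.139, -0.003, 1.321]
contact_force: [0.4, 0.5, 0.6]
opening: 0.003
grasp_force: 0.0
```

```bash
python3 -c "
from h import *
go(w(-11,-48,73))"
```

```text
t 13.4667 con [-7.8 39.4 76.2] F [0.4 0.5 0.6]
dp [-2.186 -0.079  0.072] rot [ 0.03 -0.03 -0.  ]
```

Call:
play_rows --dp '[[-0.5,0,0],[-1,0,0],[-1.5,0,0],[-2,0,0],[-2.2,0,0]]' --rot '[[0,0,0],[0,0,0],[0,0,0],[0,0,0],[0,0,0]]'

```text
clock: 13.88
eef_pos: [401.8, 188.0, 72.9]
tcp_rot: [-3.14, 0.002, 1.321]
contact_force: [-0.0, 0.1, 0.3]
opening: -0.001
grasp_force: 0.0
```

Call:
play_rows --dp '[[0,0,0],[0,0,0.25],[0,0,0.5],[0,0,0.7],[0,0,0.7]]' --rot '[[0,0,0],[0,0,0],[0,0,0],[0,0,0],[0,0,0]]'

```text
clock: 14.3
eef_pos: [402.3, 190.1, 43.6]
tcp_rot: [-3.139, 0.002, 1.322]
contact_force: [0.3, 0.5, 0.8]
opening: 0.001
grasp_force: 0.0
```

```bash
python3 -c "
from h import *
go(w(-11,20,46))"
```

```text
t 14.3 con [-10.3 -50.2  43.6] F [0.3 0.5 0.8]
dp [ 1.754 -0.018 -0.062] rot [-0.02  0.02  0.  ]
```

Call:
play_rows --dp '[[0.15,0,-0.03],[0.35,0,-0.03],[0.55,0,-0.03],[0.75,0,-0.03],[0.95,0,-0.03]]' --rot '[[0,0,0],[0,0,0],[0,0,0],[0,0,0],[0,0,0]]'

```text
clock: 14.72
eef_pos: [413.2, 227.9, 47.2]
tcp_rot: [3.141, -0.0, 1.322]
contact_force: [0.2, -1.3, -0.9]
opening: 0.005
grasp_force: 0.9
```

Call:
play_rows --dp '[[0.15,0,0],[0.3,0,0],[0.45,0,0],[0.55,0,0],[0.65,0,0]]' --rot '[[0,0,0],[0,0,0],[0,0,0],[0,0,0],[0,0,0]]'

```text
clock: 15.13
eef_pos: [419.3, 252.5, 47.1]
tcp_rot: [3.142, -0.0, 1.321]
contact_force: [0.7, -2.6, 0.8]
opening: 0.003
grasp_force: 0.8
```

Call:
play_rows --dp '[[0.05,0,0],[0.1,0,0],[0.15,0,0],[0.2,0,0],[0.2,0,0]]' --rot '[[0,0,0],[0,0,0],[0,0,0],[0,0,0],[0,0,0]]'

```text
clock: 15.55
eef_pos: [421.2, 260.0, 47.0]
tcp_rot: [-3.142, -0.0, 1.321]
contact_force: [-0.3, -0.2, -0.2]
opening: 0.0
grasp_force: 0.0
```

```bash
python3 -c "
from h import *
go(w(-11,24,46))"
```

```text
t 15.55 con [-9.2 22.3 47. ] F [-0.3 -0.2 -0.2]
dp [ 0.043 -0.046  0.025] rot [-0.   -0.   -0.01]
```

Call:
play_rows --dp '[[0.05,0,0],[0.1,0,0],[0.13,0,0],[0.13,0,0],[0.13,0,0]]' --rot '[[0,0,0],[0,0,0],[0,0,0],[0,0,0],[0,0,0]]'

```text
clock: 15.97
eef_pos: [421.3, 261.8, 46.8]
tcp_rot: [-3.14, 0.006, 1.323]
contact_force: [0.3, -18.5, 8.8]
opening: -0.002
grasp_force: 8.6
```

Stop reached (18 N at con y ≈ 24), so the shutter is home. Backing off, raising, and moving away to the right to look.

Call:
play_rows --dp '[[0,0,0],[-0.2,0,0],[-0.35,0,0],[-0.4,0,-0.6],[-0.4,0,-1.4]]' --rot '[[0,0,0],[0,0,0],[0,0,0],[0,0,0],[0,0,0]]'

```text
clock: 16.38
eef_pos: [416.2, 247.8, 101.4]
tcp_rot: [-3.137, 0.004, 1.321]
contact_force: [0.4, 0.3, 0.0]
opening: -0.002
grasp_force: 0.0
```

Call:
play_rows --dp '[[0,0,-1],[0,0,-2],[-1,0,-2.3],[-2,0,-2.3],[-3,0,-2.3]]' --rot '[[0,0,0],[0,0,0],[0,0,0],[0,0,0],[0,0,0]]'

```text
clock: 16.8
eef_pos: [389.0, 132.6, 196.2]
tcp_rot: [3.139, -0.002, 1.323]
contact_force: [-0.5, -0.9, -0.1]
opening: -0.003
grasp_force: 0.0
```

Call:
play_rows --dp '[[-1,0,0],[-2,0,0],[-3,0,0],[-3,0,0],[-3,0,0]]' --rot '[[0,0,0],[0,0,0],[0,0,0],[0,0,0],[0,0,0]]'

```text
clock: 17.22
eef_pos: [358.9, 15.2, 195.1]
tcp_rot: [3.141, -0.001, 1.316]
contact_force: [0.0, -0.0, -0.4]
opening: -0.001
grasp_force: 0.0
```

```bash
python3 -c "
from h import *
from rig import optics,telemetry
import cv2
go(w(-11,24,46))
f=optics.grab_frame('top')['color'][180:280,140:240,::-1];g=optics.grab_frame('side')['color'][130:330,200:300,::-1]
cv2.imwrite('pics/c6.png',np.hstack([cv2.resize(f,(500,500),interpolation=2),cv2.resize(g,(250,500),interpolation=2)]))"
```

```text
t 17.2167 con [  -9.2 -230.4  195.1] F [ 0.  -0.  -0.4]
dp [ 6.357 -0.083  3.733] rot [ 0.01 -0.01 -0.05]
```

View pics/c6.png

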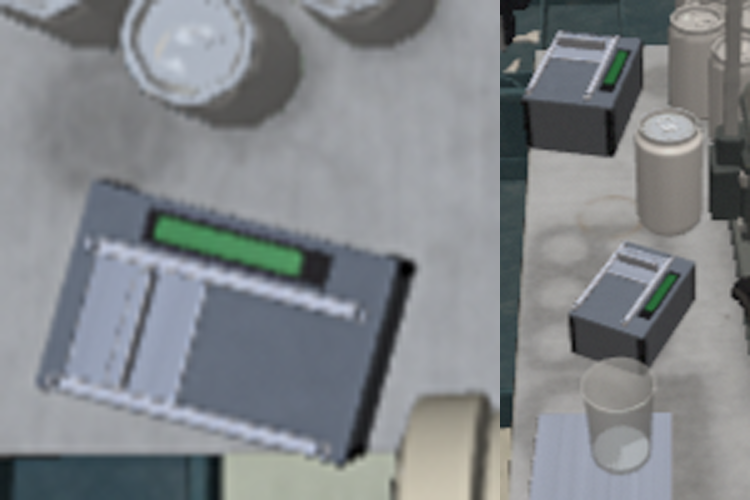

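The shutter is home over the well (ridge at (140,330)). The can at (670,170) and the beaker at (620,420) in the side crop stand where they did, and the robot is clear. Handing in.

```bash
python3 -c "
from rig import r
print(r.sign_off())"
```

```text
the job is handed in; nothing more can be done
None
```

I handed the job in at about 17 s. The shutter went to its stop, the tare key was held fully down for over 1.2 s, and the shutter is home again. The last picture shows the beaker and can unmoved; the stamp wasn't in it, but the arm never went near it. The sign-off returned no verdict.

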